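# Purge the broad pipette and take it upright from its slanted rack

### The job

Get the broad pipette (the thick-handled one with the wide thumb plunger, in the slanted rack beside two slim ones) ready for use: while it sits in its socket push its plunger fully down to the stop for a moment and let it spring back up, then draw the pipette out of the socket and turn it upright, nozzle straight down, with the nozzle about 13 cm above the bench. Finish while still holding it there, steady in the gripper and clear of everything else; leave the slim pipettes and the other things on the bench where they are.

Things in the scene. Friction and masses are not known exactly. Their poses are not given: they have to be found in the camera images.
- rack: fixed slanted grey rack, base 170x300x12 mm. Origin on the bench under the middle socket's mouth; z up, y along the row. Square sockets at y = -95, 0, 95 mm, mouths at x = 0, 100 mm up; 50 mm deep along their axis, open at both ends, 20.5 mm inside, 28.5 outside, leaning 0.70 rad from vertical, thumb ends towards -x (the robot). Any one may hold the broad pipette
- pipette: the broad pipette, 219 mm long, 0.1 to 0.17 kg, loose in a socket with 1-2 mm play, leaning about 0.75 rad. Origin on its axis at the handle's lower end, which sits on the socket mouth; z towards the thumb end, y along the row. White box handle 34 (x) x 36 (y) mm, z = 0 to 110 mm; shaft 18 mm square to z = -55, nozzle to z = -85. It is free of the socket after 90 mm of travel along z
- pipette_grip (a point): point to grip: on the broad pipette's axis, 92 mm above its origin, 18 mm below the handle's top face. Pinch the side faces, 36 mm apart along y, pointing the gripper along the pipette's -z or up to 0.5 rad steeper. Axes as the pipette. Plunger top 42 mm beyond it, nozzle 177 mm the other way; centre of mass 45 to 65 mm nearer the nozzle
- pipette_nozzle (a point): end of the broad pipette's nozzle, on its axis, 85 mm beyond its origin. Axes as the pipette.
- plunger_top (a point): centre of the flat top of the broad pipette's grey thumb plunger, a disc 24 mm wide and 7 mm thick on a steel stem, 24 mm above the handle's top face when up; it moves with the plunger. Axes as the pipette.
- plunger (a joint): travel of the plunger into the handle, m: 0 up, 0.008 at the stop. It moves along the pipette's -z. Spring: 2 N to start, 6 N at the stop; springs back when let go.
- slim_a: one of two slim pipettes in the other sockets: white box-shaped handle 26 x 26 mm and 85 mm long, with a thumb button only 13 mm wide; origin on its axis at the lower end of the handle, z towards the thumb end. Leave it in its socket.
- slim_b: one of two slim pipettes in the other sockets: white box-shaped handle 26 x 26 mm and 85 mm long, with a thumb button only 13 mm wide; origin on its axis at the lower end of the handle, z towards the thumb end. Leave it in its socket.
- beaker: clear plastic beaker, 68 mm wide, 85 mm high, beside the rack on its +y side; origin under its centre
- tip_box: grey and clear tip box, 85 x 125 x 57 mm, in front of the rack to the right; origin under its centre
- dishes: stack of two round dishes, 90 mm wide, 29 mm high, beside the rack on its -y side; origin under its centre
- reagent: white bottle, 72 mm wide, 160 mm high, towards the left side; origin under its centre
- jar: glass jar with a metal lid, 84 mm wide, 120 mm high, towards the right side; origin under its centre

How it is judged:
By the outcome, as a careful person would: the job done as asked, in the order asked, and still so for the second after the job is handed in, while the arm keeps its last pose, push and grip.
It also fails if it takes over 48 s, if anything falls off the work surface, if the arm or the gripper's body presses on something with over 40 N, if the wrist force passes 120 N, or if a joint passes its speed limit or range.

### The arm

A 7-joint arm with a two-finger parallel gripper is mounted at the origin on the work surface. World frame = base frame: x ahead of the robot, y to its left, z up, the work surface at z = 0. Lengths are in m, angles in rad, forces in N, time in s.
With the tool pointing down it reaches from about 0.4 to 0.875 m from the base axis. Payload 6.5 kg.
Tool frame: the origin (TCP) lies on the centre line of the jaws, within the pads' length; the fingertips stand 11 mm ahead of it and the grasp point (between the pads) lies 8 mm behind it; z points along the fingers, y is the direction in which the jaws open and shut (so a half turn about z gives the same grasp; the last joint's range is limited). The gripper opens to 85 mm and grips with 20 to 120 N. Pads are 22 mm wide; open, the fingers measure 114 mm over their backs; the gripper's body (76 mm by 85 mm) begins 54 mm behind the grasp point. The pads swing forward as they close: fully open they stand 13 mm farther back than shut.
Start: joints at [-1.17, 0.536, -0.004, 1.538, 0.003, 1.067, -0.071], TCP at [0.293, 0.58, 0.242] pointing down, gripper open.
Joint ranges: [-2.7, 2.7], [-0.37, 2.16], [-1.27, 1.26], [0.24, 2.4], [-1.31, 4.45], [0.19, 1.91], [-2.76, 2.76]. Speed limits (rad/s): [2.39, 2.39, 3.14, 3.14, 3.14, 3.14, 3.14].

### API

Orientations are given as a unit quaternion [w, x, y, z].
In Python, from cell import telemetry, read_camera, camera_model, workorder gives the robot as it stands. The module is installed in compiled form; this text tells all that it offers.
- The arm moves only by the tool apply_moves, never from a script. Its argument "plan" is a list of rows, each an object with "offset": the shift along the world's x, y, z in cm, a list of three; "turn": the turn, a rotation vector about the world's x, y, z in degrees, a list of three; "gripper": the opening, from 0 (shut) to 1 (fully open). A call has 1 to 20 rows; each row shifts and turns the commanded pose from where the row before left it; what a row does not reach is not made up. A row lasts 1/8 s, in which the tool goes at most 62.5 mm and 10.7 degrees, less where a joint would pass 70% of its speed; a pose out of reach is approached as far as the arm can. A call is refused whole if a number of a shift passes 6.25 or a number of a turn 10.7, either way. A call with a gripper value outside its range is refused whole. The fingers move at their own pace and stop on an object; "grip_force" is the grip in N (left out, the last holds). Time passes only in rows, so rows that do not move let the fingers close. It gives the time, the measured TCP pose, the force and the opening at its end, in the units of the state.
- telemetry.observe(): the state, without advancing time (a new reading comes with each control period).
- read_camera(name): name is "side" or "top"; returns the picture (384x512x3 uint8, blue, green, red); there is no depth.
- camera_model(name): a dict with "K" (3x3 intrinsics, pixels), "camera_from_world" (4x4, takes a point from world to camera coordinates). Camera axes: x right, y up, looking along -z (the intrinsics and any distortion apply to the point x, -y, -z); pixel columns grow to the right and rows downward; lengths in m; the calibration is good to about 2 mm. A picture is of the moment at which its call begins. camera_model takes no time and is no camera call.
- workorder.close_job(): hands the job in, once; it reports no verdict.
The state is a dict: "t": time; "joint_positions": joint angles; "joint_velocities": joint speeds; "tau": joint torques, N m; "tcp_pos": TCP position; "eef_rot": TCP orientation; "wrist_force": force on the tool from outside, world axes, zero at the start; "torque": the same for the moment, N m; "gripper_width": finger opening in m.
Only numpy, scipy, OpenCV 4.12 (cv2) and the standard library are available. Lean on these libraries where they do the work, as an engineer would, in place of code of your own. Each camera call takes 0.05 s, during which the arm holds its last target.

## Working session

There is one attempt and no reset: what is moved stays moved. The work goes in short steps, Python scripts to look and compute and a tool call to move; the robot and the scene stay as the last step left them, time stands still between calls to the robot, and variables do not carry over. Pictures are saved under pics/ and viewed, and the job is handed in when it is done.

Besides the shell and the picture viewer there is one more tool, called after "Call:" by a JSON object that holds its "api" and its "payload". apply_moves: Moves the arm, as the interface text tells. Its arguments: {"type":"object","properties":{"plan":{"type":"array","items":{"type":"object","properties":{"offset":{"type":"array","items":{"type":"number"}},"turn":{"type":"array","items":{"type":"number"}},"gripper":{"type":"number"}}}},"grip_force":{"type":"number"}},"required":["plan"]}

```bash
mkdir -p pics; python3 - <<'E'
from cell import telemetry, read_camera, camera_model
import cv2
print(telemetry.observe())
for n in("side","top"):
    im=read_camera(n); cv2.imwrite(f"pics/{n}0.png",im)
    print(n,camera_model(n))
E
```

```text
{'t': 0.0, 'joint_positions': array([-1.1701997 ,  0.53720872, -0.00442553,  1.53890222,  0.00259284,
        1.06728785, -0.07119356]), 'joint_velocities': array([-9.11425752e-04, -1.00327284e-03,  6.96859484e-04,  2.31303924e-04,
        9.23859442e-04, -9.75654032e-05,  1.57136312e-03]), 'tau': array([-2.94109823e-04, -5.83419371e+01,  1.04856245e+00, -2.59109384e+01,
        1.23625100e-02,  9.59340512e-03,  5.56388045e-06]), 'tcp_pos': array([0.29225604, 0.57988546, 0.24137428]), 'eef_rot': array([-1.43335083e-04,  2.31253931e-01,  9.72893010e-01, -8.88720883e-04]), 'wrist_force': array([-0.60260948, -0.11528348,  0.26087708]), 'torque': array([ 0.02285008, -0.00825806, -0.04780176]), 'gripper_width': 0.08573082670343032}
side {'K': array([[360.61034897,   0.        , 259.09495506],
       [  0.        , 360.61034897, 192.01118761],
       [  0.        ,   0.        ,   1.        ]]), 'camera_from_world': array([[-0.99197657, -0.12489428,  0.0195932 ,  0.5203528 ],
       [ 0.10445736, -0.72242778,  0.68351062, -0.13384309],
       [-0.07121189,  0.68007318,  0.72967756, -1.43663913],
       [ 0.        ,  0.        ,  0.        ,  1.        ]])}
top {'K': array([[352.14987954,   0.        , 254.80584174],
       [  0.        , 352.14987954, 191.16030131],
       [  0.        ,   0.        ,   1.        ]]), 'camera_from_world': array([[ 0.01359838, -0.99985465,  0.01028364, -0.01382986],
       [ 0.99437074,  0.01460317,  0.10494562, -0.52003848],
       [-0.10508054,  0.00879866,  0.99442479, -1.3502203 ],
       [ 0.        ,  0.        ,  0.        ,  1.        ]])}
```

View pics/side0.png

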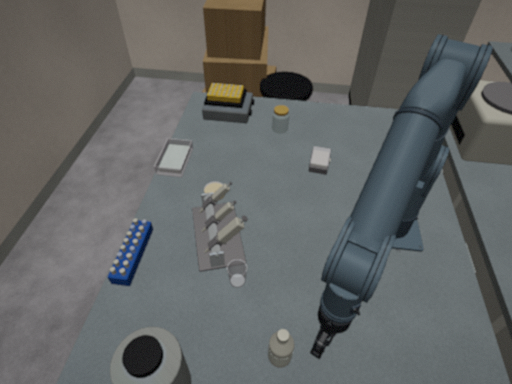

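View pics/top0.png

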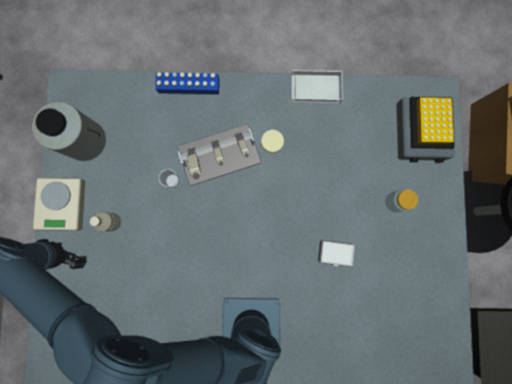

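The rack is near top-view pixel (219,155), and the thick pipette looks like the +y (left) one at about (194,163). I'll enlarge both views.

```bash
python3 - <<'E'
import cv2
a=cv2.imread("pics/top0.png")[115:195,150:290]; cv2.imwrite("pics/topc.png",cv2.resize(a,None,fx=5.7,fy=5.7,interpolation=cv2.INTER_CUBIC))
a=cv2.imread("pics/side0.png")[170:290,180:270]; cv2.imwrite("pics/sidec.png",cv2.resize(a,None,fx=5,fy=5,interpolation=cv2.INTER_CUBIC))
E
```

```text
(no output)
```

View pics/topc.png

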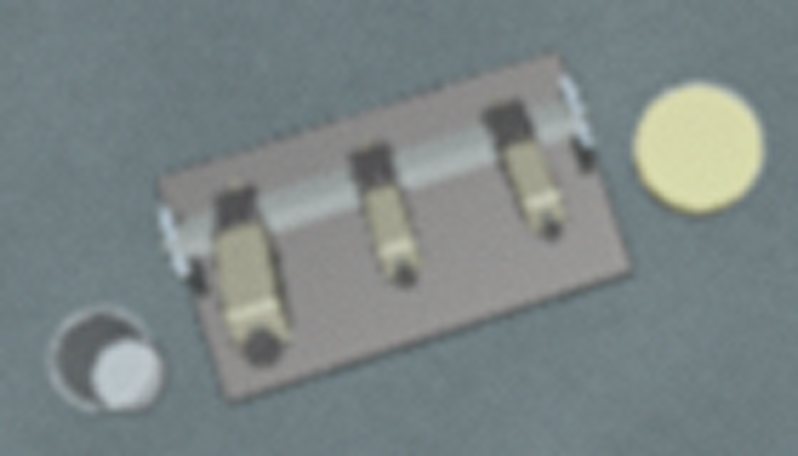

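View pics/sidec.png

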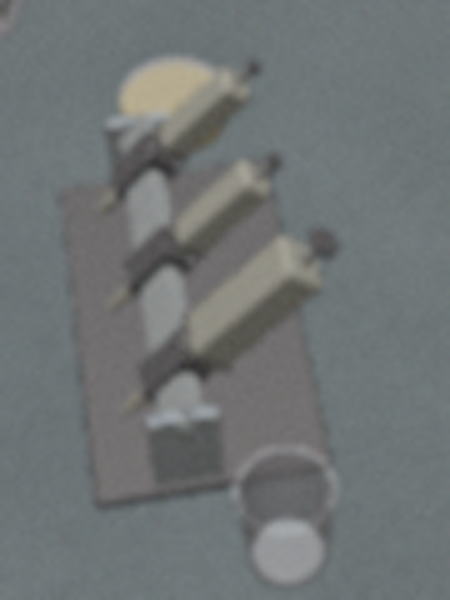

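```bash
cat > h.py <<'E'
import numpy as np, cv2
from cell import camera_model
from scipy.spatial.transform import Rotation as R
M={n:camera_model(n) for n in("side","top")}
def proj(n,P):
    P=np.atleast_2d(P); T=M[n]["camera_from_world"]; c=P@T[:3,:3].T+T[:3,3]
    c=c*[1,-1,-1]; u=c@M[n]["K"].T; return u[:,:2]/u[:,2:]
def ray(n,uv):
    T=M[n]["camera_from_world"]; K=M[n]["K"]
    d=np.linalg.inv(K)@[uv[0],uv[1],1]; d=d*[1,-1,-1]; Rm=T[:3,:3]
    return -Rm.T@T[:3,3], Rm.T@d
def plane(n,uv,z):
    o,d=ray(n,uv); return o+d*(z-o[2])/d[2]
def tri(us,ut):
    (a,d),(b,e)=ray("side",us),ray("top",ut)
    s=np.linalg.lstsq(np.stack([d,-e],1),b-a,rcond=None)[0]
    p,q=a+d*s[0],b+e*s[1]; return (p+q)/2,np.linalg.norm(p-q)
tc=lambda x,y:np.array([(x+.5)/5.7-.5+150,(y+.5)/5.7-.5+115])
sc=lambda x,y:np.array([(x+.5)/5-.5+180,(y+.5)/5-.5+170])
E
python3 - <<'E'
from h import *
for z,p in((.012,(160,180)),(.012,(560,55)),(.012,(632,270)),(.012,(232,402))): print(plane("top",tc(*p),z))
C=[plane("top",tc(*p),.012)[:2] for p in((160,180),(560,55),(632,270),(232,402))]
for i in range(4):
    d=C[(i+1)%4]-C[i]; print(np.linalg.norm(d),np.degrees(np.arctan2(d[1],d[0])))
for p in((65,190),(98,503),(330,478),(275,185)): print('side',plane("side",sc(*p),.012))
for nm,s,t in(("broad",(322,242),(263,347)),("mid",(272,161),(404,274)),("far",(252,68),(550,229))):
    print(nm,tri(sc(*s),tc(*t)))
E
```

```text
[0.69828687 0.30450945 0.012     ]
[0.79300015 0.02522409 0.012     ]
[ 0.63935876 -0.02760615  0.012     ]
[0.54211411 0.24892061 0.012     ]
0.29490832357924235 -71.26680176403677
0.16247064697179245 -161.02425480352946
0.29312721668336544 109.37496396315296
0.16577107937549163 19.592910572530528
side [0.79353951 0.02848906 0.012     ]
side [0.69841865 0.30773832 0.012     ]
side [0.53989317 0.26539293 0.012     ]
side [ 0.62578738 -0.00093838  0.012     ]
broad (array([0.55384842, 0.19914189, 0.19530713]), np.float64(0.00011561740130855217))
mid (array([0.60289292, 0.11681224, 0.17678808]), np.float64(0.0007581411882508716))
far (array([0.63313804, 0.02736424, 0.17569206]), np.float64(4.9241689424582945e-05))
```

```bash
cat > wf.py <<'E'
from h import *
def pose(o,yaw,lean):
    # pipette axes: y along row, z to thumb leaning to -x
    Rm=R.from_euler('z',yaw)*R.from_euler('y',-lean); return Rm.as_matrix()
def box(o,Rm,hx,hy,z0,z1):
    c=[(sx*hx,sy*hy,z) for z in(z0,z1) for sx,sy in((1,1),(-1,1),(-1,-1),(1,-1))]
    P=o+np.array(c)@Rm.T
    return P,[(0,1),(1,2),(2,3),(3,0),(4,5),(5,6),(6,7),(7,4),(0,4),(1,5),(2,6),(3,7)]
def disc(o,Rm,r,z):
    t=np.linspace(0,2*np.pi,25); P=o+np.stack([r*np.cos(t),r*np.sin(t),0*t+z],1)@Rm.T
    return P,[(i,i+1) for i in range(24)]
def draw(n,src,out,x0,y0,x1,y1,s,shapes):
    im=cv2.resize(cv2.imread(src)[y0:y1,x0:x1],None,fx=s,fy=s,interpolation=cv2.INTER_CUBIC)
    for (P,E),col in shapes:
        u=(proj(n,P)-[x0,y0]+.5)*s-.5
        for a,b in E: cv2.line(im,tuple(int(v) for v in u[a].round()),tuple(int(v) for v in u[b].round()),col,1)
    cv2.imwrite(out,im)
E
cat > ov.py <<'E'
import sys
from wf import *
x,y,yw,ln=map(float,sys.argv[1:5]); o=np.array([x,y,.1]); yw=np.radians(yw)
Rm=pose(o,yw,ln); ex=np.array([np.cos(yw),np.sin(yw),0]); ey=np.array([-np.sin(yw),np.cos(yw),0])
S=[(box(o,Rm,.017,.018,0,.11),(0,0,255)),(disc(o,Rm,.012,.134),(0,255,0)),(disc(o,Rm,.012,.127),(0,255,0))]
for k in(1,2): S.append((box(o-ey*.095*k,Rm,.013,.013,0,.085),(255,0,0)))
Rr=pose(o,yw,.70)
for k in(0,1,2): S.append((box(o-ey*.095*k,Rr,.01425,.01425,-.05,0),(0,255,255)))
draw("top","pics/top0.png","pics/ov_t%s.png"%sys.argv[5],150,115,290,195,5.7,S)
draw("side","pics/side0.png","pics/ov_s%s.png"%sys.argv[5],180,170,270,290,5,S)
E
python3 ov.py .638 .228 19 .75 1
```

```text
(no output)
```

View pics/ov_t1.png

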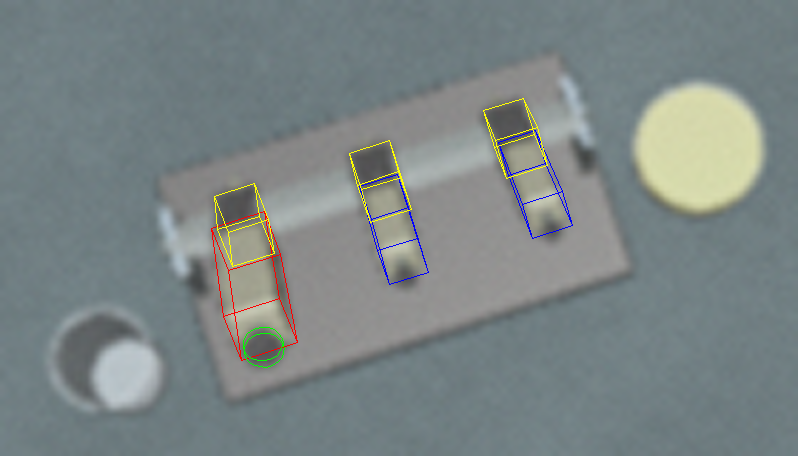

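View pics/ov_s1.png

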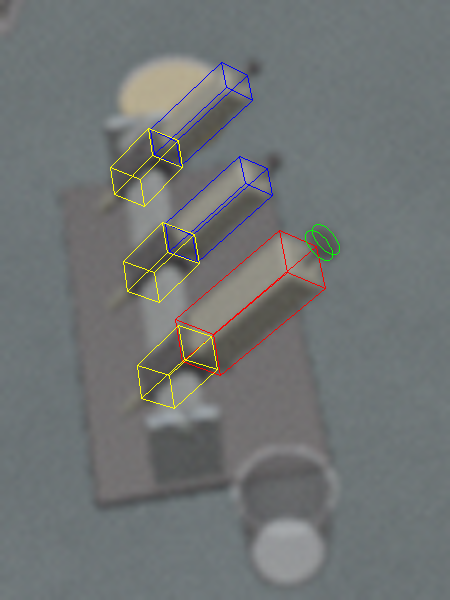

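```bash
cat > ov2.py <<'E'
import sys
from wf import *
x,y,z,yw,ln=map(float,sys.argv[1:6]); o=np.array([x,y,z]); yw=np.radians(yw)
Rm=pose(o,yw,ln)
S=[(box(o,Rm,.017,.018,0,.11),(0,0,255)),(disc(o,Rm,.012,.134),(0,255,0)),(disc(o,Rm,.012,.127),(0,255,0))]
out=[]
for n,b in(("top",(180,140,210,182)),("side",(210,210,255,250))):
    ims=[]
    for sh in([],S):
        draw(n,f"pics/{n}0.png","pics/tmp.png",*b,9 if n=="top" else 8.8,sh); ims.append(cv2.imread("pics/tmp.png"))
    out.append(np.hstack(ims))
h=max(i.shape[0] for i in out)
for i,o_ in enumerate(out): cv2.imwrite(f"pics/z{sys.argv[6]}_{i}.png",o_)
E
python3 ov2.py .638 .228 .1 19 .75 a
```

```text
(no output)
```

View pics/za_0.png

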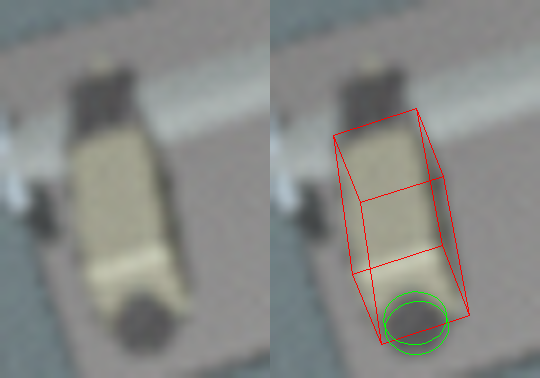

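View pics/za_1.png

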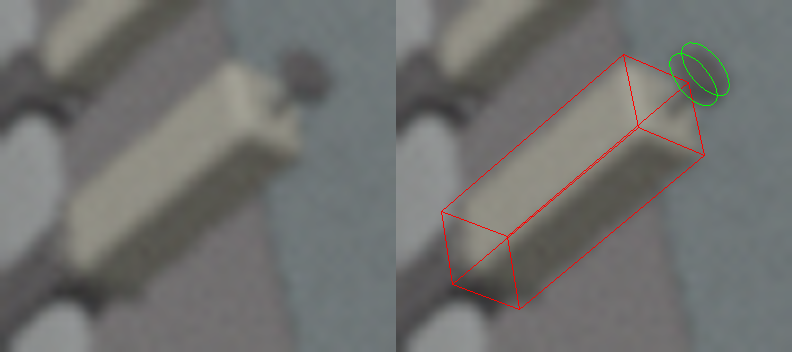

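The overlay fits both views to about 1–2 mm: broad pipette in the +y socket, origin about (0.638, 0.228, 0.1), yaw about 19°. Next I'll work out the approach poses and the turn.

```bash
cat > plan.py <<'E'
from wf import *
from cell import telemetry
YAW=np.radians(19); O=np.array([.638,.228,.1])
Rp=pose(O,YAW,.75); az=Rp[:,2]
def target(z,extra=0,fl=None):
    """tool rotation pointing along -z (extra rad steeper)"""
    Rq=pose(O,YAW,.75-extra); z_=-Rq[:,2]; y_=Rq[:,1]*(fl or 1); return np.stack([np.cross(y_,z_),y_,z_],1)
def cur():
    s=telemetry.observe(); q=s["eef_rot"]; return s["tcp_pos"],R.from_quat([q[1],q[2],q[3],q[0]]).as_matrix(),s
E
python3 - <<'E'
from plan import *
p,Rc,s=cur(); print(Rc.round(3))
for fl in(1,-1):
    Rt=target(0,0,fl); rv=R.from_matrix(Rt@Rc.T).as_rotvec(degrees=True); print(fl,rv.round(1),np.linalg.norm(rv).round(1))
top=O+az*.134; print("ptop",top,"axis",az, "to pre (80 above)",((top+az*(.08-.011)-p)*100).round(1))
print("bottle",plane("top",(105,221),.0),plane("top",(97,221),.16),'jar',plane("top",(405,200),.1))
E
```

```text
[[-0.893  0.45  -0.001]
 [ 0.45   0.893 -0.001]
 [-0.    -0.002 -1.   ]]
1 [ -2.9 -44.   43.6] 62.0
-1 [  53.9   -3.8 -126.6] 137.6
ptop [0.55163672 0.19826274 0.19804631] axis [-0.64450211 -0.22191987  0.73168887] to pre (80 above) [ 21.5 -39.7   0.7]
bottle [0.39626963 0.58156903 0.        ] [0.39349855 0.54339503 0.16      ] jar [ 0.48771294 -0.56368943  0.1       ]
```

Call:
{"api": "apply_moves", "payload": {"plan": [{"offset": [0,0,4],"turn": [0,0,0],"gripper": 0},{"offset": [0,-2,2],"turn": [0,0,0],"gripper": 0},{"offset": [1.8,-3.2,0],"turn": [-0.25,-3.7,3.63],"gripper": 0},{"offset": [1.8,-3.2,0],"turn": [-0.25,-3.7,3.63],"gripper": 0},{"offset": [1.8,-3.2,0],"turn": [-0.25,-3.7,3.63],"gripper": 0},{"offset": [1.8,-3.2,0],"turn": [-0.25,-3.7,3.63],"gripper": 0},{"offset": [1.8,-3.2,0],"turn": [-0.25,-3.7,3.63],"gripper": 0},{"offset": [1.8,-3.2,0],"turn": [-0.25,-3.7,3.63],"gripper": 0},{"offset": [1.8,-3.2,0],"turn": [-0.25,-3.7,3.63],"gripper": 0},{"offset": [1.8,-3.2,0],"turn": [-0.25,-3.7,3.63],"gripper": 0},{"offset": [1.8,-3.2,0],"turn": [-0.25,-3.7,3.63],"gripper": 0},{"offset": [1.8,-3.2,0],"turn": [-0.25,-3.7,3.63],"gripper": 0},{"offset": [1.8,-3.2,0],"turn": [-0.25,-3.7,3.63],"gripper": 0},{"offset": [1.7,-2.5,0],"turn": [-0.25,-3.7,3.63],"gripper": 0},{"offset": [0,0,0],"turn": [0,0,0],"gripper": 0},{"offset": [0,0,0],"turn": [0,0,0],"gripper": 0}]}}

```text
t: 2.1
tcp_pos: [0.4989, 0.2012, 0.309]
eef_rot: [0.352, -0.133, 0.925, 0.056]
wrist_force: [0.3, -0.5, 0.4]
gripper_width: -0.0001
```

```bash
cat > st.py <<'E'
from plan import *
import sys
p,Rc,s=cur(); Rt=target(0)
d=p-O; tip=p+Rc[:,2]*.011
l=Rp.T@(tip-O)
print("t",s["t"],"tcp",p.round(4),"wid",s["gripper_width"].round(4),"F",s["wrist_force"].round(2),"Faxial",(s["wrist_force"]@az).round(2))
print("tip in pipette frame mm",(l*1000).round(1),"rot err deg (world rv to apply)",R.from_matrix(Rt@Rc.T).as_rotvec(degrees=True).round(2))
print("q",s["joint_positions"].round(2))
h=float(sys.argv[1]) if len(sys.argv)>1 else None
if h is not None: print("move to tip z=%g: cm"%h,((O+az*h-tip)*100).round(2))
E
python3 st.py .184
```

```text
Traceback (most recent call last):
  File "st.py", line 6, in <module>
    print("t",s["t"],"tcp",p.round(4),"wid",s["gripper_width"].round(4),"F",s["wrist_force"].round(2),"Faxial",(s["wrist_force"]@az).round(2))
                                            ^^^^^^^^^^^^^^^^^^^^^^^^
AttributeError: 'float' object has no attribute 'round'
```

```bash
sed -i 's/s\["gripper_width"\].round(4)/round(s["gripper_width"],4)/' st.py; python3 st.py .160
```

```text
t 2.1 tcp [0.4989 0.2012 0.309 ] wid -0.0001 F [ 0.26 -0.54  0.38] Faxial 0.23
tip in pipette frame mm [ 39.6  19.8 237.6] rot err deg (world rv to apply) [-0.14 -1.27  2.37]
q [-1.07 -0.05  0.49  2.35  1.06  0.23  0.31]
move to tip z=0.16: cm [ 2.9  -1.09 -8.38]
```

Call:
{"api": "apply_moves", "payload": {"plan": [{"offset": [0.8,-0.3,-2],"turn": [0,-0.3,0.6],"gripper": 0},{"offset": [0.8,-0.3,-2],"turn": [0,-0.3,0.6],"gripper": 0},{"offset": [0.7,-0.3,-2.2],"turn": [0,-0.3,0.6],"gripper": 0},{"offset": [0.6,-0.2,-2.2],"turn": [0,-0.3,0.6],"gripper": 0},{"offset": [0,0,0],"turn": [0,0,0],"gripper": 0},{"offset": [0,0,0],"turn": [0,0,0],"gripper": 0}]}}

```text
t: 2.85
tcp_pos: [0.5066, 0.1934, 0.2884]
eef_rot: [0.355, -0.143, 0.922, 0.049]
wrist_force: [0.0, 0.2, -0.3]
gripper_width: 0.0001
```

```bash
python3 st.py .138; python3 - <<'E'
from cell import read_camera
import cv2,numpy as np
t=read_camera("top");s=read_camera("side");cv2.imwrite("pics/top1.png",t);cv2.imwrite("pics/side1.png",s)
a=cv2.resize(t[120:190,165:225],None,fx=6.5,fy=6.5,interpolation=2);b=cv2.resize(s[200:270,200:260],None,fx=6.5,fy=6.5,interpolation=2)
cv2.imwrite("pics/c1.png",np.hstack([a,b]))
E
```

```text
t 2.85 tcp [0.5066 0.1934 0.2884] wid 0.0001 F [ 0.02  0.18 -0.27] Faxial -0.25
tip in pipette frame mm [ 29.1   9.8 219.2] rot err deg (world rv to apply) [ 0.86 -0.68  1.57]
q [-1.78 -0.05  1.25  2.39  1.38  0.19  0.06]
move to tip z=0.138: cm [ 3.54  0.18 -7.92]
```

View pics/c1.png

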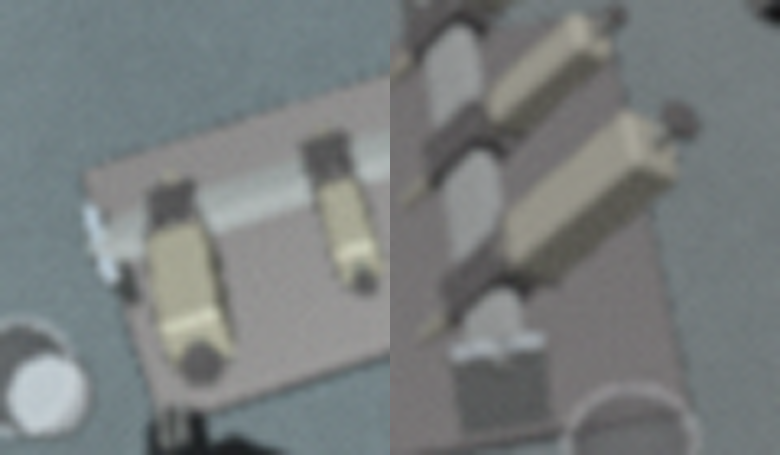

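The top picture shows the plunger disc untouched and the gripper fingers at the bottom of the left crop. The arm has run into its joint 4 and joint 6 limits at this tilt. I'll use the allowed steeper approach (about 0.4 rad) to free it.

Call:
{"api": "apply_moves", "payload": {"plan": [{"offset": [0,0,0.5],"turn": [-1.9,5.4,0],"gripper": 0},{"offset": [0,0,0.5],"turn": [-1.9,5.4,0],"gripper": 0},{"offset": [0,0,0.5],"turn": [-1.9,5.4,0],"gripper": 0},{"offset": [0,0,0.5],"turn": [-1.9,5.4,0],"gripper": 0},{"offset": [0,0,0],"turn": [0,0,0],"gripper": 0}]}}

```text
t: 3.58
tcp_pos: [0.5177, 0.1746, 0.3008]
eef_rot: [0.268, -0.137, 0.954, 0.003]
wrist_force: [-0.2, -0.4, -0.8]
gripper_width: -0.0005
```

```bash
python3 st.py .150
```

```text
t 3.575 tcp [0.5177 0.1746 0.3008] wid -0.0005 F [-0.17 -0.36 -0.75] Faxial -0.36
tip in pipette frame mm [ 38.6 -12.3 225.6] rot err deg (world rv to apply) [  7.22 -10.39   4.14]
q [-1.7   0.05  1.26  2.22  0.29  0.4   1.16]
move to tip z=0.15: cm [ 1.8   1.92 -8.16]
```

Call:
{"api": "apply_moves", "payload": {"plan": [{"offset": [0,0,0],"turn": [0,4,1.4],"gripper": 0},{"offset": [0,0,0],"turn": [0,4,1.4],"gripper": 0},{"offset": [0,0,0],"turn": [0,4,1.4],"gripper": 0},{"offset": [0,0,0],"turn": [0,0,0],"gripper": 0}]}}

```text
t: 4.08
tcp_pos: [0.5171, 0.1727, 0.2995]
eef_rot: [0.166, -0.17, 0.971, 0.026]
wrist_force: [0.2, -1.0, 0.3]
gripper_width: -0.0001
```

```bash
python3 st.py .150
```

```text
t 4.075 tcp [0.5171 0.1727 0.2995] wid -0.0001 F [ 0.18 -1.05  0.3 ] Faxial 0.34
tip in pipette frame mm [ 34.7 -12.9 226.1] rot err deg (world rv to apply) [  8.17 -22.16  -0.68]
q [-1.33  0.17  1.02  2.07 -0.23  0.66  1.74]
move to tip z=0.15: cm [ 2.08  2.08 -7.94]
```

```bash
cat > st2.py <<'E'
from plan import *
import sys
# args: desired tip centre in pipette frame mm, extra rad
g=np.array(list(map(float,sys.argv[1:4])))/1000; ex=float(sys.argv[4])
p,Rc,s=cur(); tip=p+Rc[:,2]*.011
print("t",s["t"],"F",s["wrist_force"].round(1),"ax",round(s["wrist_force"]@az,1),"tip pip mm",((Rp.T@(tip-O))*1000).round(1),"w",round(s["gripper_width"],4))
Rt=target(0,ex); print("turn",R.from_matrix(Rt@Rc.T).as_rotvec(degrees=True).round(1),"move TCP cm",((O+Rp@g-Rt[:,2]*.011-p)*100).round(2),"q",s["joint_positions"].round(2))
E
python3 st2.py -9 0 155 .42
```

```text
t 4.075 F [ 0.2 -1.   0.3] ax 0.3 tip pip mm [ 34.7 -12.9 226.1] w -0.0001
turn [ 0.2  0.5 -0.8] move TCP cm [ 1.15  1.76 -8.18] q [-1.33  0.17  1.02  2.07 -0.23  0.66  1.74]
```

Call:
{"api": "apply_moves", "payload": {"plan": [{"offset": [0.3,0.5,-2.0],"turn": [0,0.2,-0.2],"gripper": 0},{"offset": [0.3,0.4,-2.0],"turn": [0,0.2,-0.2],"gripper": 0},{"offset": [0.3,0.4,-2.0],"turn": [0.1,0.1,-0.2],"gripper": 0},{"offset": [0.3,0.4,-2.1],"turn": [0,0,-0.2],"gripper": 0},{"offset": [0,0,0],"turn": [0,0,0],"gripper": 0},{"offset": [0,0,0],"turn": [0,0,0],"gripper": 0}]}}

```text
t: 4.82
tcp_pos: [0.5278, 0.1918, 0.2193]
eef_rot: [0.162, -0.165, 0.973, 0.028]
wrist_force: [-0.4, 0.6, 0.1]
gripper_width: 0.0
```

```bash
python3 st2.py -9 0 142 .42;  python3 - <<'E'
from cell import read_camera
import cv2,numpy as np
t=read_camera("top");s=read_camera("side");cv2.imwrite("pics/top2.png",t);cv2.imwrite("pics/side2.png",s)
a=cv2.resize(t[120:190,165:225],None,fx=6.5,fy=6.5,interpolation=2);b=cv2.resize(s[200:270,200:260],None,fx=6.5,fy=6.5,interpolation=2)
cv2.imwrite("pics/c2.png",np.hstack([a,b]))
E
```

```text
t 4.825 F [-0.4  0.6  0.1] ax 0.1 tip pip mm [ -8.    1.7 156.3] w 0.0
turn [-0.1  0.  -0.2] move TCP cm [ 0.91  0.14 -1.11] q [-1.13  0.35  0.83  2.1  -0.51  0.51  1.94]
```

View pics/c2.png

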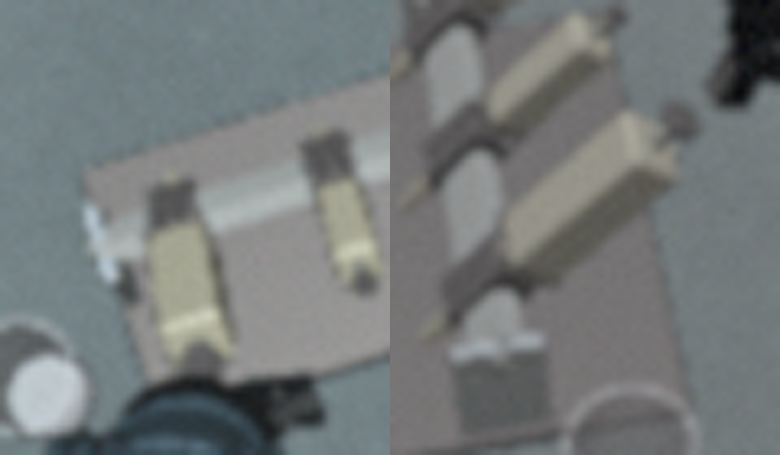

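The fingertips are about 18 mm above the disc and in line with it. I'll approach along the axis.

Call:
{"api": "apply_moves", "payload": {"plan": [{"offset": [0.45,0.07,-0.55],"turn": [0,0,0],"gripper": 0},{"offset": [0.45,0.07,-0.55],"turn": [0,0,0],"gripper": 0},{"offset": [0.13,0.044,-0.146],"turn": [0,0,0],"gripper": 0},{"offset": [0.13,0.044,-0.146],"turn": [0,0,0],"gripper": 0},{"offset": [0.13,0.044,-0.146],"turn": [0,0,0],"gripper": 0},{"offset": [0,0,0],"turn": [0,0,0],"gripper": 0}]}}

```text
t: 5.68
tcp_pos: [0.5409, 0.1949, 0.2033]
eef_rot: [0.162, -0.165, 0.973, 0.028]
wrist_force: [-1.6, -1.2, 2.1]
gripper_width: -0.0002
```

```bash
python3 st2.py -9 0 130 .42
```

```text
t 5.675 F [-1.6 -1.2  2.1] ax 2.8 tip pip mm [ -9.1   0.4 135.5] w -0.0002
turn [-0.1 -0.1 -0.3] move TCP cm [ 0.37  0.09 -0.39] q [-1.07  0.39  0.77  2.08 -0.57  0.49  2.  ]
```

Call:
{"api": "apply_moves", "payload": {"plan": [{"offset": [0.13,0.044,-0.146],"turn": [0,0,0],"gripper": 0},{"offset": [0.13,0.044,-0.146],"turn": [0,0,0],"gripper": 0},{"offset": [0.13,0.044,-0.146],"turn": [0,0,0],"gripper": 0},{"offset": [0,0,0],"turn": [0,0,0],"gripper": 0}]}}

```text
t: 6.18
tcp_pos: [0.5448, 0.1964, 0.1989]
eef_rot: [0.162, -0.165, 0.973, 0.028]
wrist_force: [-3.0, -1.9, 4.8]
gripper_width: -0.0001
```

```bash
python3 st2.py -9 0 127 .42
```

```text
t 6.175 F [-3.  -1.9  4.8] ax 5.9 tip pip mm [ -9.1   0.5 129.4] w -0.0001
turn [-0.1 -0.1 -0.3] move TCP cm [ 0.18  0.02 -0.17] q [-1.05  0.41  0.76  2.08 -0.59  0.49  2.01]
```

Call:
{"api": "apply_moves", "payload": {"plan": [{"offset": [0.065,0.022,-0.073],"turn": [0,0,0],"gripper": 0},{"offset": [0.065,0.022,-0.073],"turn": [0,0,0],"gripper": 0},{"offset": [0,0,0],"turn": [0,0,0],"gripper": 0},{"offset": [0,0,0],"turn": [0,0,0],"gripper": 0}]}}

```text
t: 6.68
tcp_pos: [0.5453, 0.1964, 0.1979]
eef_rot: [0.161, -0.165, 0.973, 0.029]
wrist_force: [-13.2, -3.9, 18.7]
gripper_width: 0.0002
```

```bash
python3 st2.py -9 0 127 .42
```

```text
t 6.675 F [-13.2  -3.9  18.7] ax 23.1 tip pip mm [ -9.4   0.4 128.4] w 0.0002
turn [-0.2 -0.2 -0.3] move TCP cm [ 0.13  0.01 -0.07] q [-1.05  0.41  0.75  2.08 -0.59  0.49  2.01]
```

The stop is reached: axial force jumped from 5.9 to 23 N within 1 mm, after about 8–9 mm of travel. I'll back off, open the gripper and check that the plunger springs back.

Call:
{"api": "apply_moves", "payload": {"plan": [{"offset": [-0.4,-0.13,0.44],"turn": [0,0,0],"gripper": 0},{"offset": [-0.7,-0.22,0.73],"turn": [0,0,0],"gripper": 0},{"offset": [-1.3,-0.44,1.46],"turn": [0,0,0],"gripper": 0},{"offset": [-1.3,-0.44,1.46],"turn": [0,0,0],"gripper": 1},{"offset": [0,0,0],"turn": [0,0,0],"gripper": 1},{"offset": [0,0,0],"turn": [0,0,0],"gripper": 1},{"offset": [0,0,0],"turn": [0,0,0],"gripper": 1},{"offset": [0,0,0],"turn": [0,0,0],"gripper": 1}]}}

```text
t: 7.68
tcp_pos: [0.5093, 0.1844, 0.2381]
eef_rot: [0.162, -0.165, 0.973, 0.028]
wrist_force: [-0.3, -0.5, 0.3]
gripper_width: 0.0852
```

```bash
cat > st3.py <<'E'
from plan import *
import sys
# grasp point (8mm behind TCP) desired in pipette frame mm, extra rad
g=np.array(list(map(float,sys.argv[1:4])))/1000; ex=float(sys.argv[4])
p,Rc,s=cur(); gp=p-Rc[:,2]*.008
print("t",s["t"],"F",s["wrist_force"].round(1),"grasp pip mm",((Rp.T@(gp-O))*1000).round(1),"w",round(s["gripper_width"],4))
Rt=target(0,ex); print("turn",R.from_matrix(Rt@Rc.T).as_rotvec(degrees=True).round(1),"move TCP cm",((O+Rp@g+Rt[:,2]*.008-p)*100).round(2),"q",s["joint_positions"].round(2))
E
python3 st3.py 0 0 150 .42;python3 st3.py 0 0 92 .42;  python3 - <<'E'
from cell import read_camera
import cv2,numpy as np
t=read_camera("top");s=read_camera("side");cv2.imwrite("pics/top3.png",t);cv2.imwrite("pics/side3.png",s)
a=cv2.resize(t[120:190,165:225],None,fx=6.5,fy=6.5,interpolation=2);b=cv2.resize(s[200:270,200:260],None,fx=6.5,fy=6.5,interpolation=2)
cv2.imwrite("pics/c3.png",np.hstack([a,b]))
E
```

```text
t 7.675 F [-0.3 -0.5  0.3] grasp pip mm [ -2.    0.6 201. ] w 0.0852
turn [-0.1 -0.1 -0.3] move TCP cm [ 3.45  1.12 -3.59] q [-1.23  0.28  0.92  2.13 -0.43  0.54  1.87]
t 7.675 F [-0.3 -0.5  0.3] grasp pip mm [ -2.    0.6 201. ] w 0.0852
turn [-0.1 -0.1 -0.3] move TCP cm [ 7.19  2.4  -7.84] q [-1.23  0.28  0.92  2.13 -0.43  0.54  1.87]
```

View pics/c3.png

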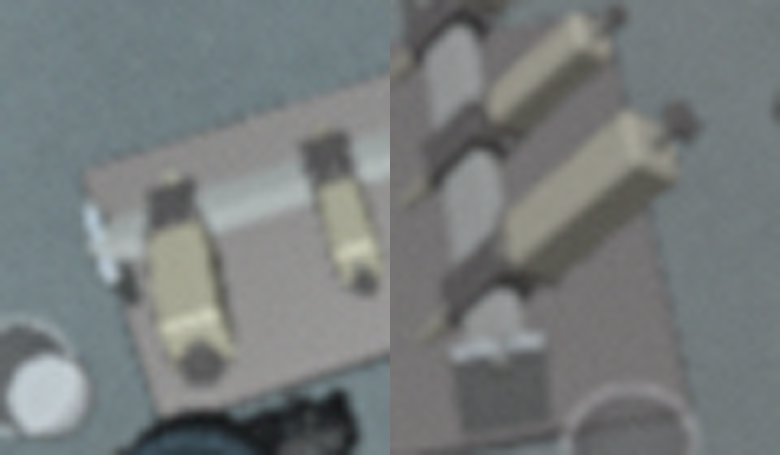

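The plunger is back up, and the disc looks as it did before the press. Descending to the grip point.

Call:
{"api": "apply_moves", "payload": {"plan": [{"offset": [0.9,0.3,-0.98],"turn": [0,0,0],"gripper": 1},{"offset": [0.9,0.3,-0.98],"turn": [0,0,0],"gripper": 1},{"offset": [0.9,0.3,-0.98],"turn": [0,0,0],"gripper": 1},{"offset": [0.9,0.3,-0.98],"turn": [0,0,0],"gripper": 1},{"offset": [0.9,0.3,-0.98],"turn": [0,0,-0.1],"gripper": 1},{"offset": [0.9,0.3,-0.98],"turn": [0,0,-0.1],"gripper": 1},{"offset": [0.9,0.3,-0.98],"turn": [0,0,-0.1],"gripper": 1},{"offset": [0.8,0.27,-0.9],"turn": [0,0,0],"gripper": 1},{"offset": [0,0,0],"turn": [0,0,0],"gripper": 1}]}}

```text
t: 8.9
tcp_pos: [0.5803, 0.2081, 0.1601]
eef_rot: [0.161, -0.163, 0.973, 0.028]
wrist_force: [0.1, 0.6, -0.2]
gripper_width: 0.0855
```

```bash
python3 st3.py 0 0 92 .42
```

```text
t 8.9 F [ 0.1  0.6 -0.2] grasp pip mm [-0.4 -0.  92.8] w 0.0855
turn [-0.1 -0.1  0. ] move TCP cm [ 0.09  0.03 -0.03] q [-0.94  0.52  0.65  2.01 -0.69  0.45  2.09]
```

Call:
{"api": "apply_moves", "payload": {"plan": [{"offset": [0,0,0],"turn": [0,0,0],"gripper": 0.55},{"offset": [0,0,0],"turn": [0,0,0],"gripper": 0.45},{"offset": [0,0,0],"turn": [0,0,0],"gripper": 0},{"offset": [0,0,0],"turn": [0,0,0],"gripper": 0},{"offset": [0,0,0],"turn": [0,0,0],"gripper": 0},{"offset": [0,0,0],"turn": [0,0,0],"gripper": 0}], "grip_force": 60}}

```text
t: 9.65
tcp_pos: [0.5801, 0.2082, 0.1613]
eef_rot: [0.162, -0.162, 0.973, 0.028]
wrist_force: [-4.1, -1.6, 6.2]
gripper_width: 0.0353
```

```bash
python3 st3.py 0 0 92 .42
```

```text
t 9.65 F [-4.1 -1.6  6.2] grasp pip mm [ 0.2  0.1 93.8] w 0.0353
turn [-0.1 -0.   0. ] move TCP cm [ 0.11  0.03 -0.15] q [-0.94  0.52  0.65  2.01 -0.69  0.45  2.09]
```

Gripped (35.3 mm against the 36 mm expected). Drawing out along the axis.

Call:
{"api": "apply_moves", "payload": {"plan": [{"offset": [-0.31,-0.107,0.376],"turn": [0,0,0],"gripper": 0},{"offset": [-0.62,-0.215,0.752],"turn": [0,0,0],"gripper": 0},{"offset": [-0.62,-0.215,0.752],"turn": [0,0,0],"gripper": 0},{"offset": [-0.62,-0.215,0.752],"turn": [0,0,0],"gripper": 0}]}}

```text
t: 10.15
tcp_pos: [0.5576, 0.2005, 0.1875]
eef_rot: [0.161, -0.163, 0.973, 0.028]
wrist_force: [0.3, 0.0, -0.2]
gripper_width: 0.0356
```

```bash
python3 st3.py 0 0 190 .42
```

```text
t 10.15 F [ 0.3  0.  -0.2] grasp pip mm [  0.7   0.2 129.3] w 0.0356
turn [-0.1 -0.1  0. ] move TCP cm [-3.96 -1.38  4.39] q [-1.02  0.45  0.73  2.05 -0.63  0.48  2.04]
```

Call:
{"api": "apply_moves", "payload": {"plan": [{"offset": [-0.63,-0.217,0.745],"turn": [0,0,0],"gripper": 0},{"offset": [-0.63,-0.217,0.745],"turn": [0,0,0],"gripper": 0},{"offset": [-0.63,-0.217,0.745],"turn": [0,0,0],"gripper": 0},{"offset": [-0.63,-0.217,0.745],"turn": [0,0,0],"gripper": 0},{"offset": [-0.63,-0.217,0.745],"turn": [0,0,0],"gripper": 0},{"offset": [-0.63,-0.217,0.745],"turn": [0,0,0],"gripper": 0},{"offset": [-0.63,-0.217,0.745],"turn": [0,0,0],"gripper": 0},{"offset": [-0.32,-0.11,0.4],"turn": [0,0,0],"gripper": 0}]}}

```text
t: 11.15
tcp_pos: [0.5108, 0.1844, 0.2438]
eef_rot: [0.162, -0.163, 0.973, 0.028]
wrist_force: [-0.1, 0.5, -1.8]
gripper_width: 0.0352
```

```bash
python3 st3.py 0 0 204 .42;  python3 - <<'E'
from cell import read_camera
import cv2,numpy as np
t=read_camera("top");s=read_camera("side");cv2.imwrite("pics/top4.png",t);cv2.imwrite("pics/side4.png",s)
a=cv2.resize(t[110:220,145:225],None,fx=5,fy=5,interpolation=2);b=cv2.resize(s[180:290,200:280],None,fx=5,fy=5,interpolation=2)
cv2.imwrite("pics/c4.png",np.hstack([a,b]))
E
```

```text
t 11.15 F [-0.1  0.5 -1.8] grasp pip mm [2.900e+00 2.000e-01 2.042e+02] w 0.0352
turn [-0.1 -0.   0. ] move TCP cm [-0.18 -0.09 -0.21] q [-1.25  0.28  0.94  2.13 -0.42  0.55  1.86]
```

View pics/c4.png

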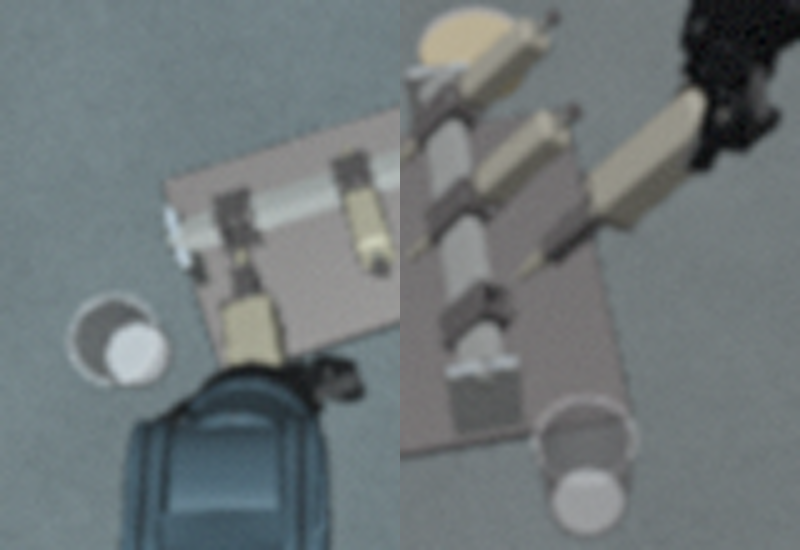

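It's out of the socket: the side crop shows the free nozzle at about (525,270), with the slims undisturbed. Lifting and turning it upright.

Call:
{"api": "apply_moves", "payload": {"plan": [{"offset": [-0.5,-0.2,1.5],"turn": [0,0,0],"gripper": 0},{"offset": [-0.5,-0.2,1.5],"turn": [0,0,0],"gripper": 0},{"offset": [-0.4,-0.2,1.5],"turn": [-1.4,4.07,0],"gripper": 0},{"offset": [-0.4,-0.2,1.3],"turn": [-1.4,4.07,0],"gripper": 0},{"offset": [-0.4,-0.2,0],"turn": [-1.4,4.07,0],"gripper": 0},{"offset": [-0.4,-0.2,0],"turn": [-1.4,4.07,0],"gripper": 0},{"offset": [-0.4,-0.2,0],"turn": [-1.4,4.07,0],"gripper": 0},{"offset": [-0.4,-0.2,0],"turn": [-1.4,4.07,0],"gripper": 0},{"offset": [-0.4,-0.2,0],"turn": [-1.4,4.07,0],"gripper": 0},{"offset": [-0.4,-0.2,0],"turn": [-1.4,4.07,0],"gripper": 0},{"offset": [-0.4,-0.2,0],"turn": [-1.4,4.07,0],"gripper": 0},{"offset": [-0.4,-0.2,0],"turn": [-1.4,4.07,0],"gripper": 0},{"offset": [0,0,0],"turn": [0,0,0],"gripper": 0},{"offset": [0,0,0],"turn": [0,0,0],"gripper": 0}]}}

```text
t: 13.0
tcp_pos: [0.4613, 0.1603, 0.3012]
eef_rot: [-0.206, -0.161, 0.965, -0.034]
wrist_force: [-0.2, -0.9, -1.7]
gripper_width: 0.0354
```

```bash
cat > st4.py <<'E'
from plan import *
from cell import read_camera
import sys
p,Rc,s=cur(); Rt=target(0,.42+.75); gp=p-Rc[:,2]*.008
print("t",s["t"],"F",s["wrist_force"].round(1),"w",round(s["gripper_width"],4),"gp",gp.round(4),"turn",R.from_matrix(Rt@Rc.T).as_rotvec(degrees=True).round(1),s["joint_positions"].round(2))
k=sys.argv[1]
print("pred px grip/nozzle side",proj("side",[gp,gp-[0,0,.177]]).round(1),"top",proj("top",[gp,gp-[0,0,.177]]).round(1))
for n in("side","top"): cv2.imwrite(f"pics/{n}{k}.png",read_camera(n))
a=cv2.imread(f"pics/side{k}.png"); u=proj("side",gp-[0,0,.09])[0].astype(int)
x0,y0=max(u[0]-45,0),max(u[1]-60,0); c=a[y0:y0+120,x0:x0+90]; print("crop side origin",x0,y0)
cv2.imwrite(f"pics/c{k}.png",cv2.resize(c,None,fx=5,fy=5,interpolation=2))
E
python3 st4.py 5
```

```text
t 13.0 F [-0.2 -0.9 -1.7] w 0.0354 gp [0.4644 0.1614 0.3085] turn [-0.1 -0.   0.1] [-1.01  0.6   0.91  1.63 -0.37  1.56  1.89]
pred px grip/nozzle side [[273.6 189.2]
 [271.1 224. ]] top [[201.3 198.7]
 [208.2 202.9]]
crop side origin 227 147
```

View pics/c5.png

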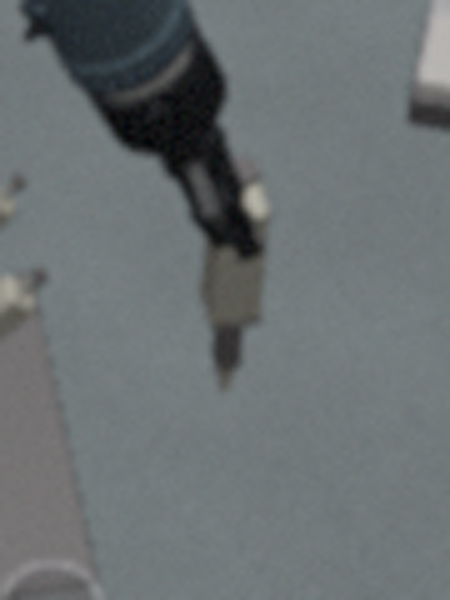

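View pics/top5.png

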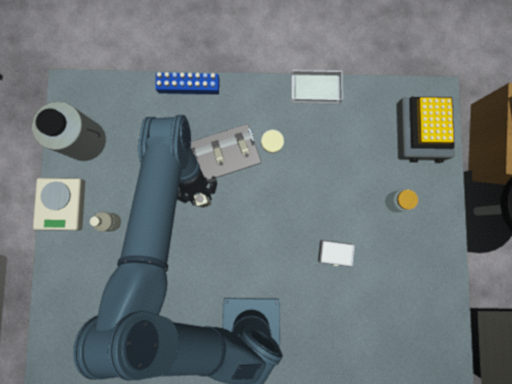

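```bash
cat > ov5.py <<'E'
import sys
from wf import *
from plan import cur
k=sys.argv[1]; tilt=float(sys.argv[2]); dz=float(sys.argv[3]); lr=float(sys.argv[4]) if len(sys.argv)>4 else 0
p,Rc,s=cur(); gp=p-Rc[:,2]*.008
# tilt = lean (thumb end towards -x rack), 0 upright
Rm=pose(0,np.radians(19),tilt)@R.from_euler('x',lr).as_matrix(); o=gp-Rm[:,2]*(.092+dz)
S=[(box(o,Rm,.017,.018,0,.11),(0,0,255)),(disc(o,Rm,.012,.134),(0,255,0)),(box(o,Rm,.009,.009,-.055,0),(255,255,0)),((o+np.array([[0,0,-.055],[0,0,-.085]])@Rm.T,[(0,1)]),(0,255,255))]
ims=[]
u=proj("side",gp-[0,0,.07])[0].astype(int)
for sh in([],S):
    draw("side",f"pics/side{k}.png","pics/tmp.png",u[0]-22,u[1]-28,u[0]+22,u[1]+32,9,sh); ims.append(cv2.imread("pics/tmp.png"))
cv2.imwrite(f"pics/o{k}_{sys.argv[2]}.png",np.hstack(ims)); print("nozzle",(o-Rm[:,2]*.085).round(3))
E
python3 ov5.py 5 0 0
```

```text
nozzle [0.464 0.161 0.132]
```

View pics/o5_0.png

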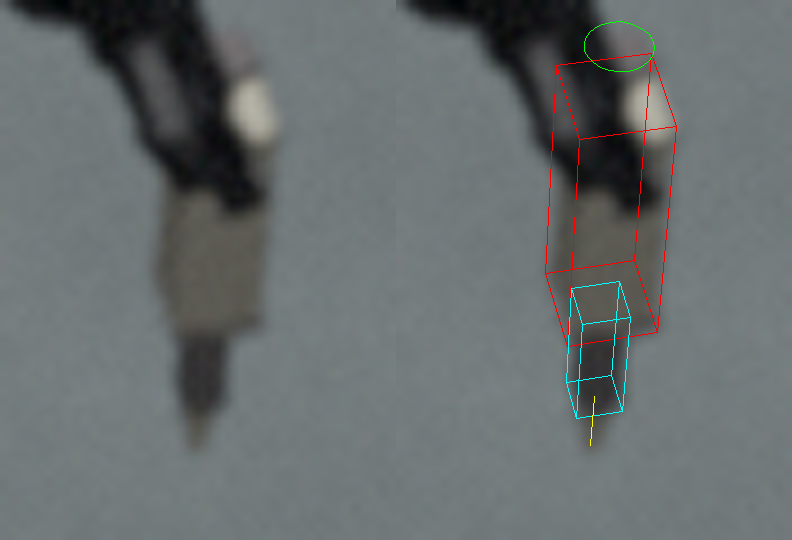

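```bash
python3 ov5.py 5 0.04 0
```

```text
nozzle [0.471 0.164 0.132]
```

View pics/o5_0.04.png

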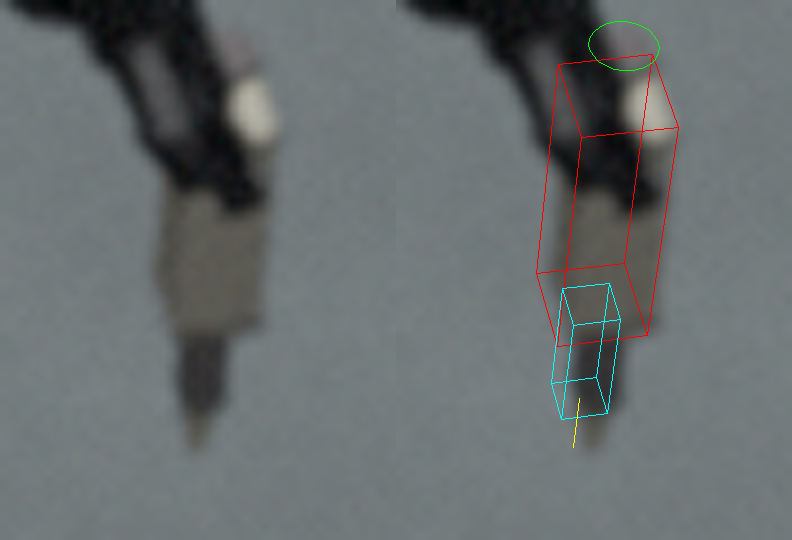

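Upright overlay fits best (lean about 0 ± 1–2°), with the nozzle near 0.13 m. I'll hold briefly, then run the final check on steadiness and surroundings.

Call:
{"api": "apply_moves", "payload": {"plan": [{"offset": [0,0,-0.1],"turn": [0,0,0],"gripper": 0},{"offset": [0,0,0],"turn": [0,0,0],"gripper": 0},{"offset": [0,0,0],"turn": [0,0,0],"gripper": 0},{"offset": [0,0,0],"turn": [0,0,0],"gripper": 0},{"offset": [0,0,0],"turn": [0,0,0],"gripper": 0},{"offset": [0,0,0],"turn": [0,0,0],"gripper": 0}]}}

```text
t: 13.85
tcp_pos: [0.4611, 0.1604, 0.3003]
eef_rot: [-0.206, -0.161, 0.965, -0.034]
wrist_force: [-0.0, -0.3, -1.5]
gripper_width: 0.0355
```

```bash
python3 st4.py 6; python3 ov5.py 6 0 0; python3 -c "
from cell import telemetry;print(telemetry.observe()['joint_velocities'].round(4))"
```

```text
t 13.85 F [-0.  -0.3 -1.5] w 0.0355 gp [0.4642 0.1614 0.3076] turn [-0.  -0.1  0.1] [-1.01  0.6   0.9   1.63 -0.37  1.56  1.89]
pred px grip/nozzle side [[273.6 189.4]
 [271.1 224.2]] top [[201.3 198.8]
 [208.3 202.9]]
crop side origin 227 147
nozzle [0.464 0.161 0.131]
[ 0.0013  0.0002 -0.0009  0.0007  0.0008  0.0007 -0.0002]
```

View pics/side6.png

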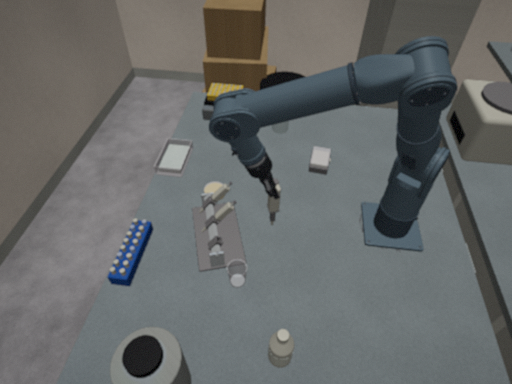

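View pics/o6_0.png

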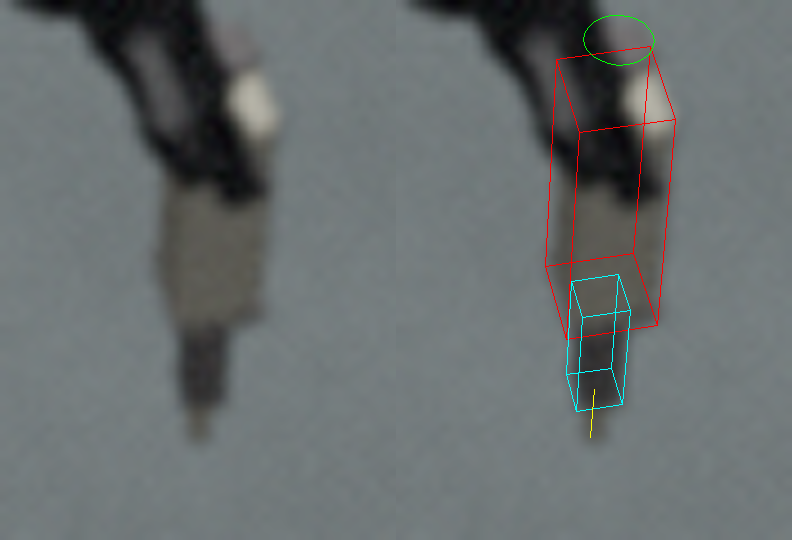

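The side picture shows the pipette upright in the gripper, with its nozzle tip at about (271,224) px and the overlay matching. The rack, slims, beaker (237,273), dishes, bottle and tip box are all in place. Handing in.

```bash
python3 -c "
from cell import workorder;print(workorder.close_job())"
```

```text
the job is handed in; nothing more can be done
None
```

The broad pipette is held upright and still in the gripper, with its nozzle about 13 cm above the bench. I handed the job in at about 14 s of the 48 s allowed; no verdict is reported.

- **Plunger:** I pressed it in its socket with the closed fingertips. The force along the pipette rose with the spring to 5.9 N, then jumped to about 23 N within the last millimetre, so it was at the stop. After release, the picture showed the plunger back up.
- **Grip and pull:** I gripped the handle at the grip point with the grip force set to 60 N. The jaws closed to 35.5 mm on the 36 mm handle. I drew it about 11 cm along its axis; the forces I read after each step stayed small.
- **Final checks:** The nozzle is at about z = 0.131 m, worked out from the tool pose. In the side view the pipette looks upright to within 1–2°. The joints were still, and the load on the wrist was about 1.5 N, which fits the pipette's weight. The slim pipettes and the other things on the bench looked unmoved in the pictures.

**What didn't go to plan:** My first approach, straight along the pipette's axis, ran into joint limits before touching anything. I pressed and gripped about 0.42 rad steeper instead, within the 0.5 rad allowed for gripping. The finger hides part of the plunger in the last view, so I judged the tilt from the handle edges and the nozzle.

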